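# Spread washed tappets and hold the blower flap at its mark

## Robot

A 6-joint arm with a two-finger parallel gripper is mounted at the origin on the work surface. World frame = base frame: x ahead of the robot, y to its left, z up, the work surface at z = 0. Lengths are in mm, angles in degrees, forces in N, time in s.
With the tool pointing down it reaches from about 300 to 850 mm from the base axis. Payload 4.2 kg.
Tool frame: the origin (TCP) lies on the centre line of the jaws, within the pads' length; the fingertips stand 14 mm ahead of it and the grasp point (between the pads) lies 5 mm behind it; z points along the fingers, y is the line along which they close (so a half turn about z gives the same grasp; the last joint's range is limited). The gripper opens to 91 mm and grips with 3 to 60 N. Pads are 32 mm wide; open, the fingers measure 118 mm over their backs; the gripper's body (76 mm by 178 mm) begins 60 mm behind the grasp point.
Start: joints at [62.051, 18.312, 89.639, -0, 72.044, -1.146], TCP at [259.285, 513.238, 227.976] pointing down, gripper open.
Joint ranges: [-177.97, 177.97], [-48.28, 115.42], [12.27, 149.76], [-77.06, 257.06], [2.81, 150.46], [-146.56, 146.56]. Speed limits (degrees/s): [147.25, 147.25, 180, 180, 180, 180].

## Interface

Orientations are given as [roll, pitch, yaw] about the fixed x, y, z axes, in that order (R = Rz(yaw) Ry(pitch) Rx(roll)).
In Python, from workcell import env gives the robot as it stands.
- The arm moves only by the tool arm_command, never from a script. Its argument "motion" is a list of rows, each an object with "offset": the shift along the tool's x, y, z in m, a list of three; "spin": the turn about the tool's z in rad. In form: [{"offset": [tx, ty, tz], "spin": spin}, ...]. A call has 1 to 5 rows; each row shifts and turns the commanded pose from where the row before left it, along the tool's axes as they then stand; what a row does not reach is not made up. A row lasts 1/8 s, in which the tool goes at most 62.5 mm and 10.7 degrees, less where a joint would pass 70% of its speed; a pose out of reach is approached as far as the arm can. A call with a gripper value outside its range is refused whole. "jaw" is the finger opening in m, from 0 to 0.0912, set as the call begins (left out, the last holds). The fingers move at their own pace and stop on an object; "newtons" is the grip in N (left out, the last holds). Time passes only in rows, so rows that do not move let the fingers close. It gives the time, the measured TCP pose, the force, the opening and the grip force at its end, in the units of the state.
- env.state(): the state, without advancing time (a new reading comes with each control period).
- env.grab_frame(name): name is "side" or "top" or "wrist"; returns (picture, depth): 420x560x3 uint8, blue, green, red; 420x560 float32, mm along the optical axis (not along the pixel's ray), 0 where there is no reading.
- env.camera_model(name): a dict with "fx", "fy", "cx", "cy" (pixels), "eye" and "rotation" of the camera in the world; the wrist camera has in their place "hand_eye" (4x4, takes a point from camera to tool coordinates, whose origin is the TCP and whose axes are the flange's). Camera axes: x right, y down, z forward; pixel columns grow to the right and rows downward; lengths in mm; the calibration is good to about 2 mm. A picture is of the moment at which its call begins: read the wrist's pose just before it. camera_model takes no time and is no camera call.
- env.job_done(): hands the job in; it is judged then, once.
Trained networks look in the newest picture that a camera, given by its name, has taken for a name from the list of things; names that differ only in an ending like _2 or _b are one class to them, and where a whole thing is asked for, a point or a joint stands for the part that bears it (a point fixed in the world has none). Each returns a list of dicts, best first, with "score" (0 to 1); they miss things now and then, are a little off and sometimes report something else, mostly with a low value. They report only what shows in the picture. A call takes as long as a camera call. They do not tell look-alikes from the thing itself.
- env.boxes_of(camera, target): "bbox" ([left, top, right, bottom] in pixels, round what is visible of it).
- env.pinpoint(camera, target): "location" ([column, row] in pixels: a listed point, or the origin of a listed thing).
The state is a dict: "time_s": time; "qpos": joint angles; "qvel": joint speeds; "effort": joint torques, N m; "ee_pos": TCP position; "ee_rot": TCP orientation; "force": force on the tool from outside, world axes, zero at the start; "torque": the same for the moment, N m; "gripper_width": finger opening in mm; "gripper_force": force on a finger pad.
Only numpy, scipy, OpenCV 4.12 (cv2) and the standard library are available. Lean on these libraries where they do the work, as an engineer would, in place of code of your own. Each camera call takes 0.05 s, during which the arm holds its last target. There are 200 camera calls.

## Task

Spread the heap of four washed valve tappets over the blue drying tray so that all stand upright on its floor in a single layer, with at least a tappet's width of free space between any two. Then lift the grey blower's sprung flap by its bar until it is at the same angle as the red pointer beside it, and finish while still holding it there with the fingers, as the spring would shut it. Do not shift the pointer or disturb the other things on the bench.

Things in the scene. Friction and masses are not known exactly. Their poses are not given: they have to be found in the camera images.
- tray: fixed shallow blue drying tray, 236 mm along its x by 296 mm along its y; origin at the centre of its underside on the bench, floor 4 mm thick, rim walls 8 mm thick and 12 mm high (8 mm above the floor)
- tappet1_center (a point): centre (half-way up) of a loose steel valve tappet: upright cylinder 32 mm across, 26 mm tall, about 60 g, its z axis is the cylinder's axis; at the start it stands on the tray floor, 34 mm centre to centre from two others, with the fourth on top of them
- tappet2_center (a point): centre (half-way up) of a loose steel valve tappet: upright cylinder 32 mm across, 26 mm tall, about 60 g, its z axis is the cylinder's axis; at the start it stands on the tray floor, 34 mm centre to centre from two others, with the fourth on top of them
- tappet3_center (a point): centre (half-way up) of a loose steel valve tappet: upright cylinder 32 mm across, 26 mm tall, about 60 g, its z axis is the cylinder's axis; at the start it stands on the tray floor, 34 mm centre to centre from two others, with the fourth on top of them
- tappet4_center (a point): centre (half-way up) of a loose steel valve tappet: upright cylinder 32 mm across, 26 mm tall, about 60 g, its z axis is the cylinder's axis; at the start it lies flat on top of the other three
- flap_bar (a point): middle of the flap's black handle bar: round, 12 mm thick, 120 mm long between two arms, parallel to the hinge, 146 mm over the bench when shut, 55 mm clear in front of the flap's front edge and of the box; nothing above it or below it. Its y axis runs along the bar; its x axis points in the flap's plane from the bar towards the hinge, 225 mm away. It swings with the flap
- flap_hinge (a point): middle of the hinge line of the aluminium flap (170 by 210 mm, 6 mm thick, 0.35 kg) on top of the grey blower box (170 deep, 210 wide, 140 mm tall, fixed to the bench, its front turned towards the tray side); the y axis runs along the hinge; 140 mm over the bench
- flap (a joint): angle of the flap: 0 shut (level), grows as the bar rises, up to 1.25; sprung shut, about 5 N upward at the bar starts it and 9 to 15 N upward holds it in the working range; it falls shut when let go
- pointer_tip (a point): tip of the red pointer arm that stands up at the flap's side (the side of the flap with the yellow stripe), turning about the same hinge line, 190 mm long; its x axis points along the arm towards the hinge; it is stiff and marks the wanted flap angle
- pointer (a joint): angle of the red pointer in the same sense as the flap's, 0 level: the flap is at the mark when flap equals this (0.45 to 0.8)
- spray_can: yellow can, 60 mm across, 170 mm tall, at the far edge; a bystander
- oil_bottle: blue bottle with black cap, 68 mm across, 180 mm tall, at the far edge; a bystander
- mug: white mug, 80 mm across, 90 mm tall, at the far edge; a bystander
- wrench: steel wrench lying flat on the robot's right, beyond the tray; a bystander
- screwdriver: screwdriver lying on the robot's left; a bystander
- socket: dark steel socket, 32 mm across, 45 mm tall, standing on the robot's side of the blower; a bystander
Not all that is in view belongs to the job. Leave any yellow look-alike of the part that bears tappet4_center alone.

How it is judged:
By the outcome, as a careful person would: the job done as asked, in the order asked, and still so for the second after the job is handed in, while the arm keeps its last pose, push and grip.
It also fails if it takes over 69 s, if anything falls off the work surface, if the arm or the gripper's body presses on something with over 40 N, if the wrist force passes 120 N, or if a joint passes its speed limit or range.

## Working session

There is one attempt and no reset: what is moved stays moved. The work goes in short steps, Python scripts to look and compute and a tool call to move; the robot and the scene stay as the last step left them, time stands still between calls to the robot, and variables do not carry over. Pictures are saved under pics/ and viewed, at most 10 in all, crops included, and the job is handed in when it is done.

Besides the shell and the picture viewer there is one more tool, called as name(argument=value, ...) on one line, values as JSON. arm_command: Moves the arm, as the interface text tells. Its arguments: {"type":"object","properties":{"motion":{"type":"array"},"jaw":{"type":"number"},"newtons":{"type":"number"}},"required":["motion"]}

```bash
mkdir -p pics; ls; cat > h.py <<'E'
import numpy as np, cv2
from workcell import env
from scipy.spatial.transform import Rotation as R
def world(cam,u,v,d,st=None):
    m=env.camera_model(cam)
    p=np.array([(u-m["cx"])/m["fx"]*d,(v-m["cy"])/m["fy"]*d,d])
    if "eye" in m: return np.array(m["eye"])+np.array(m["rotation"])@p
    st=st or env.state()
    H=np.array(m["hand_eye"]); t=H[:3,:3]@p+H[:3,3]
    return np.array(st["ee_pos"])+R.from_euler("xyz",st["ee_rot"],degrees=True).as_matrix()@t
def cloud(cam,depth,st=None):
    v,u=np.mgrid[0:420,0:560]; m=env.camera_model(cam)
    P=np.stack([(u-m["cx"])/m["fx"]*depth,(v-m["cy"])/m["fy"]*depth,depth],-1)
    if "eye" in m: return P@np.array(m["rotation"]).T+np.array(m["eye"])
    H=np.array(m["hand_eye"]); T=R.from_euler("xyz",st["ee_rot"],degrees=True).as_matrix()
    return (P@H[:3,:3].T+H[:3,3])@T.T+np.array(st["ee_pos"])
E
cat > a.py <<'E'
from h import *
print(env.state())
for c in("top","side"):
    im,d=env.grab_frame(c); cv2.imwrite(f"pics/{c}1.png",im); np.save(c+".npy",d)
    m=env.camera_model(c); print(c,m)
    for t in("tappet4_center","tappet1_center","flap_bar","flap_hinge","pointer_tip","tray"):
        for r in env.pinpoint(c,t)[:5]:
            u,v=r["location"]; dd=d[min(419,int(v)),min(559,int(u))]
            print(t,round(r["score"],2),np.round([u,v]),dd,np.round(world(c,u,v,dd)))
E
python3 a.py
```

```text
pics
{'time_s': 0.0, 'qpos': array([ 6.20527141e+01,  1.83530715e+01,  8.97068452e+01, -4.50304106e-04,
        7.20415799e+01, -1.14426411e+00]), 'qvel': array([0.03162846, 0.02634531, 0.00801247, 0.05021518, 0.02622839,
       0.08056932]), 'effort': array([-1.67836577e-03, -4.12458980e+01, -2.31975031e+01,  7.24125886e-02,
        4.55535657e-02, -1.61104763e-04]), 'ee_pos': array([259.04784973, 512.81433337, 227.10292466]), 'ee_rot': array([-1.79898515e+02, -1.59883752e-03,  1.53197116e+02]), 'force': array([0.92123286, 1.18865276, 0.47924879]), 'torque': array([ 3.12743940e-02, -4.94501675e-02,  8.43573694e-05]), 'gripper_force': 0.0, 'gripper_width': 91.00728602463222}
top {'fx': 421.7788892416364, 'fy': 421.7788892416364, 'cx': 277.6104347498492, 'cy': 209.42174670677244, 'eye': array([ 442.11690967,  -15.5994252 , 1566.59530432]), 'rotation': array([-176.07640639,   -1.02304523,  -90.50344668])}
tappet4_center 0.59 [369. 171.] 1550.7086 [-198920. -199378. -197795.]
tappet4_center 0.58 [319. 201.] 1520.3933 [-163207. -163665. -162083.]
tappet1_center 0.59 [319. 210.] 1544.0692
[... 658 characters left out ...]
rray([-131.94204178,   -0.73660653,  -25.49647612])}
tappet4_center 0.58 [316. 257.] 1314.203 [-47519. -48553. -46578.]
tappet4_center 0.57 [382. 298.] 1259.2078 [-68446. -69480. -67505.]
tappet4_center 0.47 [157. 167.] 1654.6998 [11242. 10208. 12183.]
tappet4_center 0.31 [320. 268.] 1314.132 [-49069. -50103. -48128.]
tappet1_center 0.44 [307. 264.] 1315.7603 [-44598. -45632. -43657.]
flap_bar 0.89 [280. 164.] 1467.4822 [-38561. -39596. -37620.]
flap_hinge 0.67 [234. 128.] 1881.2714 [-26385. -27419. -25444.]
flap_hinge 0.33 [352. 221.] 1447.0911 [-66514. -67548. -65572.]
pointer_tip 0.48 [300. 112.] 1480.8107 [-47055. -48090. -46114.]
tray 0.97 [296. 268.] 1346.9069 [-41797. -42831. -40856.]
```

```bash
python3 - <<'E'
s=open('h.py').read().replace('np.array(m["rotation"])','R.from_euler("xyz",m["rotation"],degrees=True).as_matrix()')
open('h.py','w').write(s)
E
cat > b.py <<'E'
from h import *
pts={"top":dict(t4a=(369,171),t4b=(319,201),t1=(319,210),bar=(233,191),hinge=(166,200),tip=(203,156),tray=(308,210)),
"side":dict(t4a=(316,257),t4b=(382,298),bar=(280,164),tip=(300,112),hinge=(234,128),tray=(296,268))}
for c in pts:
    d=np.load(c+".npy")
    for k,(u,v) in pts[c].items(): print(c,k,np.round(world(c,u,v,d[v,u])))
    print(env.camera_model(c)["rotation"])
a=cv2.imread("pics/top1.png"); cv2.imwrite("pics/topz.png",cv2.resize(a[60:360,90:490],None,fx=2,fy=2,interpolation=2))
E
python3 b.py; python3 -c "
from workcell import env;print(env.camera_model('wrist'))"
```

```text
top t4a [ 686. -381.   35.]
top t4b [ 575. -194.   49.]
top t1 [ 544. -196.   29.]
top bar [602. 108. 150.]
top hinge [574. 333. 150.]
top tip [752. 233.   0.]
top tray [ 546. -157.    4.]
[-176.07640639   -1.02304523  -90.50344668]
side t4a [ 569. -207.   56.]
side t4b [ 675. -372.   15.]
side bar [642. 168.  88.]
side tip [714. 182. 252.]
side hinge [636. 556.  -1.]
side tray [ 526. -178.    2.]
[-131.94204178   -0.73660653  -25.49647612]
{'fx': 320.12114371925213, 'fy': 320.12114371925213, 'cx': 278.75739307410737, 'cy': 210.37559112400308, 'hand_eye': array([[-3.76791759e-04, -9.55007273e-01, -2.96582140e-01,
         8.42770079e+01],
       [ 9.99998865e-01,  7.27930466e-05, -1.50484186e-03,
         2.36473684e-01],
       [ 1.45872404e-03, -2.96582371e-01,  9.55006162e-01,
        -1.56200783e+02],
       [ 0.00000000e+00,  0.00000000e+00,  0.00000000e+00,
         1.00000000e+00]])}
```

View pics/topz.png

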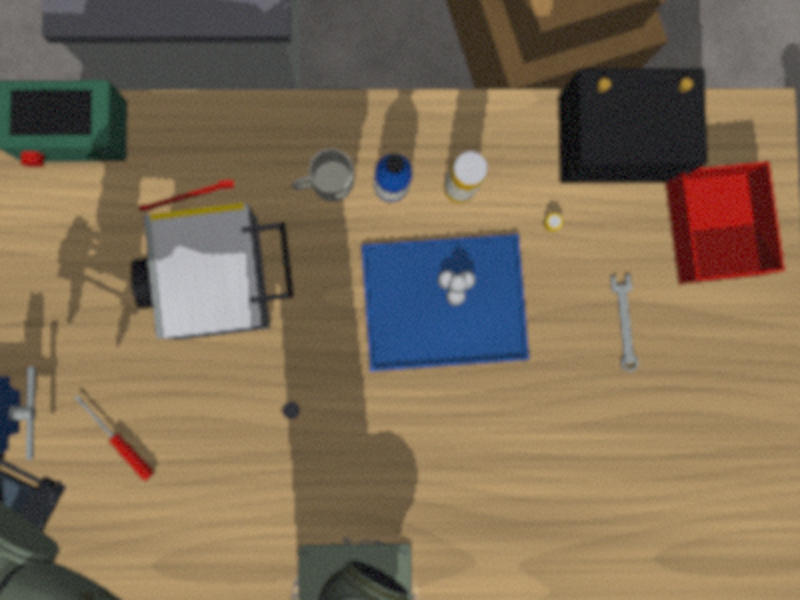

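View pics/side1.png

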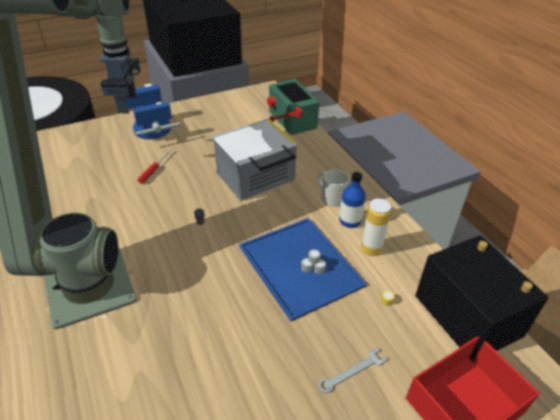

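```bash
cat > c.py <<'E'
from h import *
im=cv2.imread("pics/top1.png"); d=np.load("top.npy"); P=cloud("top",d)
hsv=cv2.cvtColor(im,cv2.COLOR_BGR2HSV); H,S,V=cv2.split(hsv)
roi=np.zeros(d.shape,bool)
b=((H>100)&(H<125)&(S>120)&(P[...,2]<25)&(P[...,1]<-20)&(P[...,1]>-400)&(P[...,0]>350)&(P[...,0]<720)&(P[...,0]<645)).astype(np.uint8)
n,l,s,c=cv2.connectedComponentsWithStats(b); k=1+s[1:,4].argmax()
q=P[l==k][:,:2].astype(np.float32); print("tray",cv2.minAreaRect(q),s[k])
t=(P[...,2]>18)&(P[...,1]<-120)&(P[...,1]>-260)&(P[...,0]>500)&(P[...,0]<620)&(d>0)
print("heap",np.round(P[t]).astype(int)[::3].tolist())
fl=(P[...,2]>125)&(P[...,2]<170)&(P[...,0]>400)&(P[...,0]<760)&(P[...,1]>50)&(P[...,1]<420)&(d>0)
n,l,s,c=cv2.connectedComponentsWithStats(fl.astype(np.uint8))
for k in range(1,n):
  if s[k,4]>20: print("flap",s[k],np.round(P[l==k].mean(0)),cv2.minAreaRect(P[l==k][:,:2].astype(np.float32)))
for c in("top","side"):
  im=cv2.imread(f"pics/{c}1.png"); d=np.load(c+".npy"); P=cloud(c,d); H,S,V=cv2.split(cv2.cvtColor(im,cv2.COLOR_BGR2HSV))
  r=((H<8)|(H>172))&(S>150)&(V>80)
  r[:, :]&= True
  bx=(slice(145,170),slice(155,212)) if c=="top" else (slice(100,130),slice(255,308))
  m=np.zeros_like(r); m[bx]=r[bx]
  v,u=np.nonzero(m)
  o=np.argsort(u)
  print(c,[(u[i],v[i],*np.round(P[v[i],u[i]]).astype(int)) for i in o[::3]])
E
python3 c.py
```

```text
tray ((541.021484375, -172.45602416992188), (223.9402313232422, 288.42279052734375), 3.449641704559326) [ 272  184   82   61 4238]
heap [[595, -166, 35], [596, -178, 29], [596, -208, 27], [592, -163, 32], [592, -174, 33], [592, -185, 30], [592, -207, 30], [592, -219, 23], [588, -170, 34], [588, -181, 32], [585, -189, 59], [586, -201, 53], [587, -214, 36], [585, -159, 30], [585, -170, 30], [584, -180, 39], [581, -189, 63], [582, -200, 56], [585, -215, 27], [581, -159, 35], [581, -170, 28], [579, -179, 52], [579, -189, 55], [578, -200, 58], [581, -215, 29], [578, -160, 19], [577, -170, 28], [575, -179, 52], [575, -190, 49], [575, -200, 54], [577, -214, 32], [574, -163, 26], [573, -173, 34], [571, -182, 57], [571, -192, 60], [572, -204, 50], [573, -218, 32], [570, -170, 30], [568, -178, 56], [568, -189, 53], [567, -200, 56], [570, -215, 24], [564, -182, 55], [564, -193, 57], [564, -204, 51], [561, -182, 54], [560, -193, 57], [559, -177, 28], [558, -187, 38], [559, -199, 29], [556, -182, 24], [555, -192, 29], [555, -203, 28], [551, -184, 32], [552, -196, 22], [548, -177, 33], [548, -188,
[... 6399 characters left out ...]
4(254)), (np.int64(298), np.int64(114), np.int64(714), np.int64(196), np.int64(238)), (np.int64(298), np.int64(117), np.int64(840), np.int64(422), np.int64(70)), (np.int64(299), np.int64(115), np.int64(716), np.int64(191), np.int64(237)), (np.int64(299), np.int64(114), np.int64(715), np.int64(191), np.int64(241)), (np.int64(299), np.int64(109), np.int64(721), np.int64(202), np.int64(251)), (np.int64(300), np.int64(109), np.int64(719), np.int64(193), np.int64(256)), (np.int64(300), np.int64(113), np.int64(714), np.int64(182), np.int64(249)), (np.int64(300), np.int64(115), np.int64(716), np.int64(185), np.int64(240)), (np.int64(301), np.int64(111), np.int64(716), np.int64(181), np.int64(256))]
```

```bash
cat > p.py <<'E'
from h import *
import json,math
def plan(wps,start=None,vmax=60.,wmax=10.5):
    """wps: (x,y,z,yaw or None[,vmax]); prints rows in calls of 5 (tool pointing down)"""
    st=env.state(); p=np.array(st["ee_pos"]); y=st["ee_rot"][2]; rows=[]
    if start: p,y=np.array(start[:3],float),start[3]
    for w in wps:
        t=np.array(w[:3],float); ty=y if w[3] is None else w[3]; vm=w[4] if len(w)>4 else vmax
        dy=ty-y; n=max(1,math.ceil(max(np.linalg.norm(t-p)/vm,abs(dy)/wmax)))
        for i in range(n):
            k=n-i; dv=(t-p)/k; c,s=np.cos(np.radians(y)),np.sin(np.radians(y))
            o=np.round([(c*dv[0]+s*dv[1])/1e3,(s*dv[0]-c*dv[1])/1e3,-dv[2]/1e3],4)
            sp=round(-math.radians((ty-y)/k),3)
            rows.append({"offset":[float(v) for v in o],"spin":sp})
            p=p+np.array([c*o[0]+s*o[1],s*o[0]-c*o[1],-o[2]])*1e3; y-=math.degrees(sp)
        print("-- reached",np.round(p,1),round(y,1),"rows",len(rows))
    for i in range(0,len(rows),5): print(json.dumps(rows[i:i+5]))
E
python3 -c "
from p import *
plan([(572,-191,170,73.5)])"
```

```text
-- reached [ 572. -191.  170.] 73.5 rows 13
[{"offset": [-0.0459, -0.0375, 0.0045], "spin": 0.107}, {"offset": [-0.0496, -0.0324, 0.0045], "spin": 0.107}, {"offset": [-0.0528, -0.0269, 0.0045], "spin": 0.107}, {"offset": [-0.0554, -0.0211, 0.0045], "spin": 0.107}, {"offset": [-0.0573, -0.0151, 0.0044], "spin": 0.107}]
[{"offset": [-0.0586, -0.0089, 0.0045], "spin": 0.107}, {"offset": [-0.0592, -0.0025, 0.0044], "spin": 0.107}, {"offset": [-0.0592, 0.0038, 0.0045], "spin": 0.107}, {"offset": [-0.0584, 0.0101, 0.0044], "spin": 0.107}, {"offset": [-0.057, 0.0163, 0.0045], "spin": 0.107}]
[{"offset": [-0.0549, 0.0222, 0.0044], "spin": 0.107}, {"offset": [-0.0523, 0.028, 0.0045], "spin": 0.107}, {"offset": [-0.049, 0.0335, 0.0044], "spin": 0.107}]
```

arm_command(motion=[{"offset":[-0.046,-0.037,0.0],"spin":0.107},{"offset":[-0.05,-0.032,0.0],"spin":0.107},{"offset":[-0.053,-0.027,0.0],"spin":0.107},{"offset":[-0.055,-0.021,0.0],"spin":0.107},{"offset":[-0.057,-0.015,0.0],"spin":0.107}])

```text
time_s: 1.32
ee_pos: [380.7, 241.7, 228.2]
ee_rot: [179.9, 0.0, 122.4]
force: [0.5, 0.5, 0.5]
gripper_width: 91.0
gripper_force: 0.0
```

arm_command(motion=[{"offset":[-0.059,-0.009,0.0],"spin":0.107},{"offset":[-0.059,-0.003,0.0],"spin":0.107},{"offset":[-0.059,0.004,0.004],"spin":0.107},{"offset":[-0.058,0.01,0.004],"spin":0.107},{"offset":[-0.057,0.016,0.01],"spin":0.107}])

```text
time_s: 1.95
ee_pos: [500.8, -29.2, 210.4]
ee_rot: [179.9, -0.0, 91.7]
force: [1.4, 0.3, -0.6]
gripper_width: 91.7
gripper_force: 0.0
```

arm_command(motion=[{"offset":[-0.055,0.022,0.01],"spin":0.107},{"offset":[-0.052,0.028,0.015],"spin":0.107},{"offset":[-0.049,0.034,0.015],"spin":0.107},{"offset":[0,0,0],"spin":0}])

```text
time_s: 2.45
ee_pos: [572.7, -193.2, 167.9]
ee_rot: [-179.9, 0.0, 73.2]
force: [-0.9, 1.2, 0.3]
gripper_width: 91.4
gripper_force: 0.0
```

```bash
cat > w.py <<'E'
from p import *
import sys
n=sys.argv[1]
st=env.state(); im,d=env.grab_frame("wrist"); cv2.imwrite(f"pics/w{n}.png",im); np.save(f"w{n}.npy",d)
print(np.round(st["ee_pos"],1),np.round(st["ee_rot"],1),st["time_s"],np.round(st["qpos"]))
P=cloud("wrist",d,st); np.save(f"W{n}.npy",P)
def circ(lo,hi,x0,x1,y0,y1):
    m=(P[...,2]>lo)&(P[...,2]<hi)&(d>0)&(P[...,0]>x0)&(P[...,0]<x1)&(P[...,1]>y0)&(P[...,1]<y1)
    return P[m]
for r in env.pinpoint("wrist","tappet1_center")[:8]:
    u,v=map(int,np.clip(r["location"],0,[559,419])); print("t",round(r["score"],2),u,v,np.round(P[v,u]))
np.save("heap.npy",circ(14,70,430,650,-310,-40))
E
python3 w.py 1
```

```text
[ 572.7 -193.2  167.9] [-179.9    0.    73.2] 2.45 [-20.  23.  91.  -0.  66.  -3.]
t 0.64 257 204 [ 552. -188.   29.]
```

View pics/w1.png

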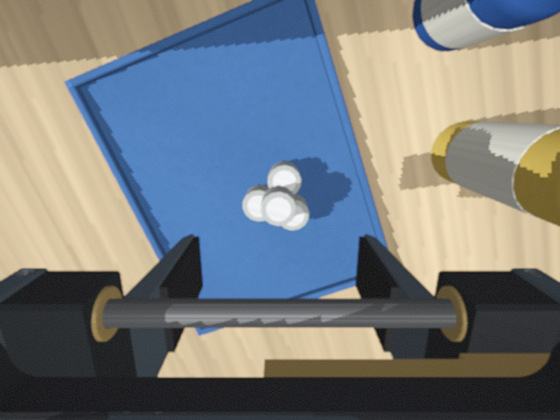

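```bash
cat > f.py <<'E'
from h import *
from scipy.optimize import minimize
q=np.load("heap.npy"); t=q[q[:,2]>50]; print("top",len(t),cv2.minEnclosingCircle(t[:,:2].astype(np.float32)),t.mean(0))
b=q[(q[:,2]>24)&(q[:,2]<36)][:,:2]; print(len(b),np.median(q[(q[:,2]>24)&(q[:,2]<36)][:,2]))
def tri(p): return [p[:2]+34/3**.5*np.array([np.cos(p[2]+k*2*np.pi/3),np.sin(p[2]+k*2*np.pi/3)]) for k in range(3)]
def cost(p):
    D=np.min([np.hypot(*(b-c).T) for c in tri(p)],0); return np.minimum(np.maximum(D-15.5,0),6).sum()
best=min((minimize(cost,[b[:,0].mean()+dx,b[:,1].mean()+dy,a],method="Nelder-Mead") for a in np.linspace(0,2,7) for dx in(-6,6) for dy in(-6,6)),key=lambda r:r.fun)
print(best.fun/len(b),best.x[:2],np.round(tri(best.x),1).tolist())
P=np.load("W1.npy"); im=cv2.imread("pics/w1.png"); H,S,V=cv2.split(cv2.cvtColor(im,cv2.COLOR_BGR2HSV))
m=(H>95)&(H<125)&(S>100)&(P[...,2]>8)&(P[...,2]<18)&(P[...,0]<660)&(P[...,0]>400)
print("rim extents", np.round(np.percentile(P[m][:,0],[1,99])),np.round(np.percentile(P[m][:,1],[1,99])))
E
python3 f.py
```

```text
top 986 ((572.358154296875, -190.61343383789062), 15.966737747192383) [ 572.84789391 -189.93462609   55.57436633]
1652 29.6912270018792
0.006898100080747716 [ 572.61145799 -190.65595648] [[583.1, -174.1], [553.0, -189.8], [581.7, -208.1]]
rim extents [420. 659.] [-319.  -22.]
```

```bash
python3 -c "
from p import *
plan([(572.5,-190.3,49,73.2,45)])
print()
plan([(572.5,-190.3,75,73.2),(490,-250,60,73.2),(490,-250,24.5,73.2,20)],start=(572.5,-190.3,49,73.2))
print()
plan([(490,-250,75,73.2,55),(585.8,-170,75,57.4),(585.8,-170,24,57.4,30)],start=(490,-250,24.5,73.2))
"
```

```text
-- reached [ 572.5 -190.3   49. ] 73.2 rows 3
[{"offset": [-0.0001, 0.0002, 0.0401], "spin": 0.002}, {"offset": [-0.0, 0.0003, 0.0402], "spin": 0.001}, {"offset": [-0.0001, 0.0002, 0.0401], "spin": 0.002}]

-- reached [ 572.5 -190.3   75. ] 73.2 rows 1
-- reached [ 490. -250.   60.] 73.2 rows 3
-- reached [ 490.  -250.    24.5] 73.2 rows 5
[{"offset": [0.0, 0.0, -0.026], "spin": -0.0}, {"offset": [-0.0405, -0.0309, 0.0075], "spin": -0.0}, {"offset": [-0.0405, -0.0308, 0.0075], "spin": -0.0}, {"offset": [0.0, -0.0, 0.0177], "spin": -0.0}, {"offset": [0.0, -0.0, 0.0178], "spin": -0.0}]

-- reached [ 490. -250.   75.] 73.2 rows 1
-- reached [ 585.8 -170.    75. ] 57.4 rows 4
-- reached [ 585.8 -170.    24. ] 57.4 rows 6
[{"offset": [0.0, 0.0, -0.0505], "spin": -0.0}, {"offset": [0.0348, 0.0229, -0.0], "spin": 0.092}, {"offset": [0.0367, 0.0196, -0.0], "spin": 0.092}, {"offset": [0.0383, 0.0161, -0.0], "spin": 0.092}, {"offset": [0.0, -0.0, 0.0255], "spin": -0.0}]
[{"offset": [0.0, -0.0, 0.0255], "spin": -0.0}]
```

arm_command(motion=[{"offset":[0,0.001,0.04],"spin":0},{"offset":[0,0,0.04],"spin":0},{"offset":[0,0,0.025],"spin":0},{"offset":[0,0,0.015],"spin":0},{"offset":[0,0,0],"spin":0}], jaw=0.055, newtons=15)

```text
time_s: 3.18
ee_pos: [572.8, -189.1, 49.8]
ee_rot: [-179.9, -0.0, 73.6]
force: [0.1, 0.1, -0.0]
gripper_width: 55.2
gripper_force: 0.0
```

arm_command(motion=[{"offset":[0,0,0],"spin":0},{"offset":[0,0,0],"spin":0},{"offset":[0,0,0],"spin":0}], jaw=0.02)

```text
time_s: 3.55
ee_pos: [573.7, -190.3, 50.9]
ee_rot: [179.9, -0.0, 73.5]
force: [-0.2, -0.2, 2.7]
gripper_width: 31.3
gripper_force: 15.0
```

arm_command(motion=[{"offset":[0,0,-0.026],"spin":0},{"offset":[-0.04,-0.031,0],"spin":0},{"offset":[-0.041,-0.031,0],"spin":0},{"offset":[0,0,0.02],"spin":0},{"offset":[0,0,0.02],"spin":0}])

```text
time_s: 4.18
ee_pos: [490.4, -251.0, 36.1]
ee_rot: [179.9, 0.0, 73.4]
force: [-0.0, -0.2, -0.5]
gripper_width: 31.1
gripper_force: 15.0
```

arm_command(motion=[{"offset":[0,0,0.008],"spin":0},{"offset":[0,0,0.003],"spin":0},{"offset":[0,0,0],"spin":0}])

```text
time_s: 4.55
ee_pos: [491.3, -250.3, 25.4]
ee_rot: [179.9, 0.0, 73.5]
force: [-0.6, 0.0, 0.0]
gripper_width: 31.0
gripper_force: 15.0
```

arm_command(motion=[{"offset":[0,0,0.001],"spin":0}])

```text
time_s: 4.68
ee_pos: [491.4, -250.4, 24.8]
ee_rot: [179.9, 0.0, 73.5]
force: [-1.6, 0.9, 9.3]
gripper_width: 31.5
gripper_force: 15.0
```

arm_command(motion=[{"offset":[0,0,0],"spin":0},{"offset":[0,0,0],"spin":0},{"offset":[0,0,-0.05],"spin":0}], jaw=0.046)

```text
time_s: 5.05
ee_pos: [488.3, -248.8, 71.2]
ee_rot: [-179.5, -0.1, 73.5]
force: [-0.3, -1.4, 0.0]
gripper_width: 45.9
gripper_force: 0.0
```

arm_command(motion=[{"offset":[0.035,0.023,0],"spin":0.093},{"offset":[0.037,0.02,0],"spin":0.093},{"offset":[0.038,0.016,0],"spin":0.093},{"offset":[0,0,0],"spin":0}])

```text
time_s: 5.55
ee_pos: [588.6, -168.0, 73.8]
ee_rot: [179.9, -0.0, 57.7]
force: [-0.5, -0.5, 0.2]
gripper_width: 46.0
gripper_force: 0.0
```

```bash
python3 w.py 2; python3 -c "
from p import *
plan([(585.8,-170,24,57.4,25)])
q=np.load('heap.npy');b=q[(q[:,2]>20)&(q[:,2]<36)]
print(len(b))
for x,y in((583,-174),(553,-190),(582,-208),(491,-250)):
  s=b[np.hypot(b[:,0]-x,b[:,1]-y)<17]; print(len(s), s.mean(0) if len(s) else '')
"
```

```text
[ 588.6 -168.    73.8] [179.9  -0.   57.7] 5.55 [-17.  29.  97.   0.  54.  15.]
t 0.61 253 282 [ 557. -184.   30.]
-- reached [ 585.8 -170.    24. ] 57.4 rows 2
[{"offset": [-0.0003, -0.0, 0.0248], "spin": 0.002}, {"offset": [-0.0003, -0.0001, 0.0248], "spin": 0.002}]
3932
1671 [ 584.27406538 -172.42931979   29.15121899]
1076 [ 558.10524823 -186.48567537   28.85445617]
1185 [ 583.48374753 -202.80942603   28.83446009]
0
```

arm_command(motion=[{"offset":[-0.001,0,0.025],"spin":0},{"offset":[0,0,0.018],"spin":0},{"offset":[0,0,0.006],"spin":0},{"offset":[0,0,0],"spin":0}])

```text
time_s: 6.15
ee_pos: [585.5, -171.1, 24.9]
ee_rot: [-180.0, 0.0, 57.5]
force: [0.1, 0.2, -0.2]
gripper_width: 46.0
gripper_force: 0.0
```

arm_command(motion=[{"offset":[0,0,0],"spin":0},{"offset":[0,0,0],"spin":0},{"offset":[0,0,0],"spin":0}], jaw=0.02)

```text
time_s: 6.52
ee_pos: [586.5, -170.8, 25.7]
ee_rot: [179.9, -0.0, 57.5]
force: [-0.7, -0.3, 3.5]
gripper_width: 31.7
gripper_force: 15.0
```

```bash
python3 -c "
from p import *
print(env.state()['ee_pos'])
plan([(588,-170,70,57.4),(590,-92,70,57.4),(590,-92,24,57.4,20)])
print()
plan([(590,-92,75,57.4,55),(550,-187,75,147.5),(550,-187,24,147.5,25)],start=(590,-92,24,57.4))
"
```

```text
[ 586.48383215 -170.79827469   25.73177277]
-- reached [ 588. -170.   70.] 57.4 rows 1
-- reached [590. -92.  70.] 57.4 rows 3
-- reached [590. -92.  24.] 57.4 rows 6
[{"offset": [0.0015, 0.0009, -0.0443], "spin": 0.002}, {"offset": [0.0334, -0.0202, 0.0], "spin": 0.0}, {"offset": [0.0334, -0.0202, 0.0], "spin": 0.0}, {"offset": [-0.0, 0.0, 0.0153], "spin": 0.0}, {"offset": [-0.0, 0.0, 0.0154], "spin": 0.0}]
[{"offset": [-0.0, 0.0, 0.0153], "spin": 0.0}]

-- reached [590. -92.  75.] 57.4 rows 1
-- reached [ 550. -187.   75.] 147.5 rows 10
-- reached [ 550. -187.   24.] 147.5 rows 13
[{"offset": [0.0, 0.0, -0.051], "spin": -0.0}, {"offset": [-0.0113, 0.0019, -0.0], "spin": -0.175}, {"offset": [-0.0115, -0.0, -0.0], "spin": -0.175}, {"offset": [-0.0113, -0.002, -0.0], "spin": -0.175}, {"offset": [-0.0107, -0.004, -0.0], "spin": -0.175}]
[{"offset": [-0.0099, -0.0058, -0.0], "spin": -0.175}, {"offset": [-0.0087, -0.0074, -0.0], "spin": -0.174}, {"offset": [-0.0073, -0.0088, -0.0], "spin": -0.175}, {"offset": [-0.0057, -0.01, -0.0], "spin": -0.174}, {"offset": [-0.0038, -0.0107, -0.0], "spin": -0.175}]
[{"offset": [-0.0, -0.0, 0.017], "spin": 0.0}, {"offset": [-0.0, -0.0, 0.017], "spin": 0.0}, {"offset": [-0.0, -0.0, 0.017], "spin": 0.0}]
```

arm_command(motion=[{"offset":[0,0,-0.044],"spin":0},{"offset":[0.033,-0.02,0],"spin":0},{"offset":[0.034,-0.02,0],"spin":0},{"offset":[0,0,0.02],"spin":0},{"offset":[0,0,0.016],"spin":0}])

```text
time_s: 7.15
ee_pos: [588.2, -92.0, 32.4]
ee_rot: [-180.0, -0.0, 57.6]
force: [0.3, -0.6, -0.9]
gripper_width: 31.4
gripper_force: 15.0
```

arm_command(motion=[{"offset":[0,0,0.006],"spin":0},{"offset":[0,0,0.0025],"spin":0},{"offset":[0,0,0],"spin":0}])

```text
time_s: 7.52
ee_pos: [587.6, -92.7, 25.6]
ee_rot: [-179.9, 0.0, 57.4]
force: [-3.5, 1.7, 7.5]
gripper_width: 31.2
gripper_force: 15.0
```

arm_command(motion=[{"offset":[0,0,0],"spin":0},{"offset":[0,0,0],"spin":0},{"offset":[0,0,-0.05],"spin":0}], jaw=0.046)

```text
time_s: 7.9
ee_pos: [585.7, -92.4, 71.3]
ee_rot: [-179.5, 0.2, 57.5]
force: [0.3, 0.0, 0.3]
gripper_width: 45.8
gripper_force: 0.0
```

arm_command(motion=[{"offset":[-0.011,0.002,0],"spin":-0.175},{"offset":[-0.012,0,0],"spin":-0.175},{"offset":[-0.011,-0.002,0],"spin":-0.175},{"offset":[-0.011,-0.004,0],"spin":-0.175},{"offset":[-0.01,-0.006,0],"spin":-0.175}])

```text
time_s: 8.52
ee_pos: [566.1, -146.5, 74.3]
ee_rot: [180.0, 0.0, 108.0]
force: [0.5, 0.5, -0.2]
gripper_width: 46.1
gripper_force: 0.0
```

arm_command(motion=[{"offset":[-0.009,-0.007,0],"spin":-0.174},{"offset":[-0.007,-0.009,0],"spin":-0.175},{"offset":[-0.006,-0.01,0],"spin":-0.174},{"offset":[-0.004,-0.01,0],"spin":-0.175},{"offset":[0,0,0],"spin":0}])

```text
time_s: 9.15
ee_pos: [549.3, -188.5, 74.3]
ee_rot: [180.0, -0.0, 147.4]
force: [0.0, 0.2, -0.7]
gripper_width: 45.9
gripper_force: 0.0
```

```bash
python3 w.py 3; python3 -c "
from p import *
plan([(550,-187.5,24,147.5,25)])
P=np.load('W3.npy'); print('z20-36 pts')
q=np.load('heap.npy');b=q[(q[:,2]>24)&(q[:,2]<36)]
for x,y in((583,-174),(553,-190),(582,-208),(588,-96),(491,-250)):
  s=b[np.hypot(b[:,0]-x,b[:,1]-y)<20]; print((x,y),len(s), cv2.minEnclosingCircle(s[:,:2].astype(np.float32)) if len(s) else '')
"
```

```text
[ 549.3 -188.5   74.3] [180.   -0.  147.4] 9.15 [-20.  27. 101.   0.  53. -78.]
t 0.66 280 240 [ 549. -187.   31.]
t 0.31 156 214 [ 489. -246.   30.]
-- reached [ 550.  -187.5   24. ] 147.5 rows 3
[{"offset": [-0.0001, 0.0002, 0.0168], "spin": -0.0}, {"offset": [-0.0001, 0.0002, 0.0168], "spin": -0.0}, {"offset": [-0.0, 0.0001, 0.0167], "spin": -0.001}]
z20-36 pts
(583, -174) 46 ((575.572021484375, -186.3917236328125), 13.083539962768555)
(553, -190) 1691 ((554.6040649414062, -191.1331787109375), 18.074600219726562)
(582, -208) 1197 ((578.6976928710938, -206.9002227783203), 16.659156799316406)
(588, -96) 1808 ((585.0237426757812, -97.03050231933594), 16.305309295654297)
(491, -250) 1772 ((491.5852355957031, -250.95558166503906), 16.230058670043945)
```

View pics/w3.png

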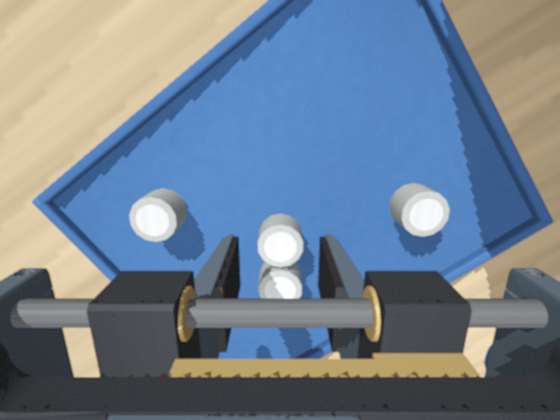

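arm_command(motion=[{"offset":[0,0,0.025],"spin":0},{"offset":[0,0,0.018],"spin":0},{"offset":[0,0,0.0065],"spin":0},{"offset":[0,0,0],"spin":0}])

```text
time_s: 9.75
ee_pos: [549.5, -187.6, 24.8]
ee_rot: [180.0, -0.0, 147.6]
force: [0.0, 0.6, 0.2]
gripper_width: 45.5
gripper_force: 0.0
```

arm_command(motion=[{"offset":[0,0,0],"spin":0},{"offset":[0,0,0],"spin":0},{"offset":[0,0,0],"spin":0}], jaw=0.02)

```text
time_s: 10.12
ee_pos: [550.0, -188.0, 25.7]
ee_rot: [180.0, 0.1, 147.6]
force: [-0.0, 0.9, 2.9]
gripper_width: 31.5
gripper_force: 15.0
```

```bash
python3 -c "
from p import *
plan([(550,-187,68,147.5),(480,-100,68,147.5),(480,-100,24,147.5,20)])
"
```

```text
-- reached [ 550. -187.   68.] 147.5 rows 1
-- reached [ 480. -100.   68.] 147.5 rows 3
-- reached [ 480. -100.   24.] 147.5 rows 6
[{"offset": [0.0005, 0.0008, -0.0423], "spin": 0.002}, {"offset": [0.0529, 0.0179, -0.0], "spin": 0.0}, {"offset": [0.0529, 0.0179, -0.0], "spin": 0.0}, {"offset": [0.0, 0.0, 0.0147], "spin": 0.0}, {"offset": [0.0, 0.0, 0.0146], "spin": 0.0}]
[{"offset": [0.0, 0.0, 0.0147], "spin": 0.0}]
```

arm_command(motion=[{"offset":[0,0,-0.043],"spin":0},{"offset":[0.053,0.018,0],"spin":0},{"offset":[0.053,0.018,0],"spin":0},{"offset":[0,0,0.02],"spin":0},{"offset":[0,0,0.015],"spin":0}])

```text
time_s: 10.75
ee_pos: [478.7, -100.1, 32.9]
ee_rot: [180.0, 0.0, 147.7]
force: [-0.7, -0.1, -0.1]
gripper_width: 31.5
gripper_force: 15.0
```

arm_command(motion=[{"offset":[0,0,0.006],"spin":0},{"offset":[0,0,0.0025],"spin":0},{"offset":[0,0,0],"spin":0}])

```text
time_s: 11.12
ee_pos: [478.7, -100.6, 25.5]
ee_rot: [-180.0, -0.1, 147.6]
force: [-3.9, 1.4, 7.8]
gripper_width: 31.4
gripper_force: 15.0
```

arm_command(motion=[{"offset":[0,0,0],"spin":0},{"offset":[0,0,0],"spin":0},{"offset":[0,0,-0.05],"spin":0},{"offset":[0,0,-0.06],"spin":0},{"offset":[0,0,-0.06],"spin":0}], jaw=0.046)

```text
time_s: 11.75
ee_pos: [479.0, -100.8, 196.2]
ee_rot: [180.0, 0.0, 147.6]
force: [1.1, -0.4, -0.5]
gripper_width: 46.0
gripper_force: 0.0
```

```bash
python3 w.py 4; python3 -c "
from p import *
plan([(480,-100,300,147.5),(620,200,300,187,58)])
q=np.load('heap.npy');b=q[(q[:,2]>24)&(q[:,2]<36)]
print(len(b),(q[:,2]>40).sum())
for x,y in((480,-102),(582,-208),(588,-96),(491,-250)):
  s=b[np.hypot(b[:,0]-x,b[:,1]-y)<20]; print((x,y),len(s), cv2.minEnclosingCircle(s[:,:2].astype(np.float32)) if len(s) else '')
"
```

```text
[ 479.  -100.8  196.2] [180.    0.  147.6] 11.75 [-13.  12. 103.   0.  65. -71.]
t 0.61 277 195 [ 477. -102.   30.]
-- reached [ 480.  -100.1  300. ] 147.5 rows 2
-- reached [620. 200. 300.] 187.0 rows 8
[{"offset": [0.0018, -0.0001, -0.0495], "spin": 0.001}, {"offset": [0.0018, -0.0002, -0.0494], "spin": 0.001}, {"offset": [0.0072, 0.0547, -0.0], "spin": -0.115}, {"offset": [0.0008, 0.0552, -0.0], "spin": -0.115}, {"offset": [-0.0055, 0.0549, -0.0], "spin": -0.115}]
[{"offset": [-0.0117, 0.0539, -0.0], "spin": -0.115}, {"offset": [-0.0179, 0.0522, -0.0], "spin": -0.115}, {"offset": [-0.0237, 0.0499, -0.0], "spin": -0.114}]
950 0
(480, -102) 707 ((481.3645935058594, -102.85581970214844), 15.763802528381348)
(582, -208) 0 
(588, -96) 0 
(491, -250) 243 ((487.41766357421875, -248.48922729492188), 15.127891540527344)
```

View pics/w4.png

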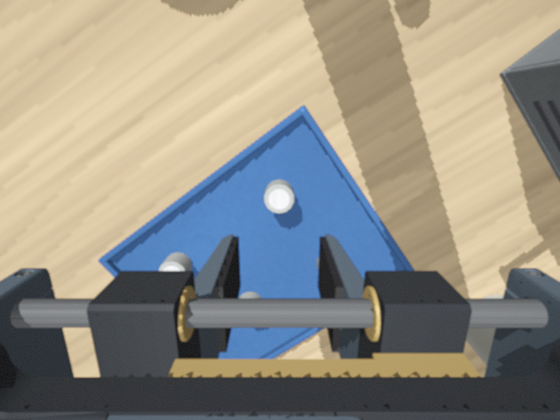

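arm_command(motion=[{"offset":[0.002,0,-0.05],"spin":0},{"offset":[0.002,0,-0.05],"spin":0},{"offset":[0.007,0.055,0],"spin":-0.115},{"offset":[0.001,0.055,0],"spin":-0.115},{"offset":[-0.006,0.055,0],"spin":-0.115}])

```text
time_s: 12.48
ee_pos: [546.6, 52.8, 293.8]
ee_rot: [-180.0, -0.0, 167.6]
force: [0.8, 1.2, 0.3]
gripper_width: 46.0
gripper_force: 0.0
```

arm_command(motion=[{"offset":[-0.012,0.054,0],"spin":-0.115},{"offset":[-0.018,0.052,0],"spin":-0.115},{"offset":[-0.024,0.05,0],"spin":-0.115},{"offset":[0,0,0],"spin":0},{"offset":[0,0,0],"spin":0}])

```text
time_s: 13.1
ee_pos: [616.0, 201.3, 293.4]
ee_rot: [-179.9, -0.1, -172.8]
force: [-0.5, -0.3, -0.3]
gripper_width: 45.5
gripper_force: 0.0
```

```bash
python3 w.py 5; cat > g.py <<'E'
from h import *
im,dt=env.grab_frame("top"); cv2.imwrite("pics/top2.png",im); P=cloud("top",dt)
m=((P[...,2]>18)&(P[...,2]<60)&(P[...,0]>425)&(P[...,0]<655)&(P[...,1]>-315)&(P[...,1]<-30)&(dt>0)).astype(np.uint8)
n,l,s,c=cv2.connectedComponentsWithStats(m)
for k in range(1,n):
    if s[k,4]>8: q=P[l==k]; print("tappet",s[k,4],np.round(q.mean(0)),round(np.median(q[:,2])))
d=np.load("w5.npy"); P=np.load("W5.npy"); im=cv2.imread("pics/w5.png"); H,S,V=cv2.split(cv2.cvtColor(im,cv2.COLOR_BGR2HSV))
r=((H<8)|(H>172))&(S>140)&(V>60)&(P[...,2]>130)&(P[...,2]<290)&(P[...,0]>650)&(d>0)
q=P[r]; print("ptr",len(q),q.min(0),q.max(0))
if len(q)>20:
    c=q.mean(0); v=np.linalg.svd(q-c)[2][0]; v*=np.sign(v[2]); t=(q-c)@v
    print("dir",v,"elev rad",np.arcsin(v[2]),"len",np.ptp(t),"ends",c+v*t.min(),c+v*t.max(),"az",np.degrees(np.arctan2(-v[1],-v[0])))
b=(V<60)&(P[...,2]>130)&(P[...,2]<165)&(P[...,1]<150)&(P[...,1]>60)&(P[...,0]>500)&(P[...,0]<720)&(d>0)
q=P[b]; print("bar",len(q)); 
if len(q)>20: print(q.mean(0),np.median(q[:,2]),cv2.minAreaRect(q[:,:2].astype(np.float32)))
f=(P[...,2]>120)&(P[...,2]<170)&(P[...,1]>150)&(P[...,0]<705)&(P[...,0]>470)&(V>90)&(d>0)
q=P[f]; print("flap",len(q),np.median(q[:,2]),cv2.minAreaRect(q[:,:2].astype(np.float32)))
for t in("flap_bar","flap_hinge","pointer_tip"):
    for r in env.pinpoint("wrist",t)[:2]:
        u,v=map(int,np.clip(r["location"],0,[559,419])); print(t,round(r["score"],2),u,v,np.round(P[v,u]))
E
python3 g.py
```

```text
[616.  201.3 293.4] [-1.799e+02 -1.000e-01 -1.728e+02] 13.1 [ 17.  24.  72.  -0.  84. -80.]
t 0.62 44 38 [485. -94.  31.]
tappet 60 [585. -97.  29.] 29
tappet 61 [ 581. -208.   28.] 28
tappet 61 [ 491. -251.   29.] 29
tappet 60 [ 481. -103.   30.] 30
ptr 1233 [705.46340232 183.58648161 210.41900418] [718.23407203 256.2976359  251.61753963]
dir [ 0.04959215 -0.88401593  0.46481874] elev rad 0.4834298776292177 len 82.54960885945871 ends [708.84972436 256.74321945 211.74743136] [712.94353707 183.76805042 250.11803633] az 93.21085378117782
bar 1484
[601.49131407 111.856458   150.10097202] 150.39068063941937 ((605.5528564453125, 122.16526794433594), (128.6206512451172, 38.5240592956543), 2.8806657791137695)
flap 37482 145.34042966154792 ((593.33544921875, 242.23704528808594), (212.21469116210938, 197.6125030517578), 6.512737274169922)
flap_bar 0.77 188 182 [607. 112. 149.]
flap_hinge 0.57 416 183 [581. 330. 147.]
pointer_tip 0.59 246 355 [712. 188. 248.]
```

View pics/w5.png

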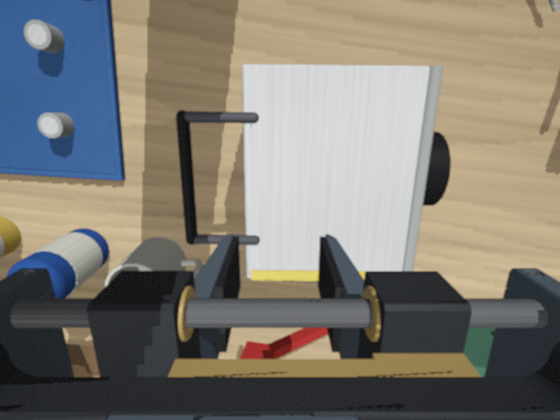

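arm_command(motion=[{"offset":[0,0,0],"spin":0.185},{"offset":[0,0,0],"spin":0.185},{"offset":[0,0,0],"spin":0.185},{"offset":[0,0,0],"spin":0.185},{"offset":[0,0,0],"spin":0.185}])

```text
time_s: 14.02
ee_pos: [616.3, 201.1, 294.8]
ee_rot: [180.0, 0.0, 133.8]
force: [-2.0, -0.0, 0.2]
gripper_width: 46.7
gripper_force: 0.0
```

arm_command(motion=[{"offset":[0,0,0],"spin":0.185},{"offset":[0,0,0],"spin":0.185},{"offset":[0,0,0],"spin":0.185},{"offset":[0,0,0],"spin":0.185},{"offset":[0,0,0],"spin":0.185}])

```text
time_s: 14.65
ee_pos: [616.3, 201.1, 294.8]
ee_rot: [180.0, -0.0, 80.8]
force: [-0.3, 0.4, 0.8]
gripper_width: 46.0
gripper_force: 0.0
```

arm_command(motion=[{"offset":[0,0,0],"spin":0.185},{"offset":[0,0,0],"spin":0.185},{"offset":[0,0,0],"spin":0.185},{"offset":[0,0,0],"spin":0.185},{"offset":[0,0,0],"spin":0.185}])

```text
time_s: 15.28
ee_pos: [616.2, 201.1, 294.8]
ee_rot: [180.0, -0.0, 27.8]
force: [-0.2, -0.2, 0.3]
gripper_width: 46.0
gripper_force: 0.0
```

arm_command(motion=[{"offset":[0,0,0],"spin":0.185},{"offset":[0,0,0],"spin":0.185},{"offset":[0,0,0],"spin":0},{"offset":[0,0,0],"spin":0}])

```text
time_s: 15.78
ee_pos: [616.3, 201.4, 294.7]
ee_rot: [-180.0, -0.0, 7.1]
force: [0.7, -0.3, -1.2]
gripper_width: 46.0
gripper_force: 0.0
```

```bash
python3 w.py 6; cat > k.py <<'E'
from h import *
import sys
n=sys.argv[1]
d=np.load(f"w{n}.npy"); P=np.load(f"W{n}.npy"); im=cv2.imread(f"pics/w{n}.png"); H,S,V=cv2.split(cv2.cvtColor(im,cv2.COLOR_BGR2HSV))
r=((H<8)|(H>172))&(S>140)&(V>60)&(P[...,2]>125)&(P[...,2]<290)&(P[...,0]>650)&(P[...,1]<380)&(d>0)
q=P[r]; print("ptr",len(q),q.min(0),q.max(0))
az=np.radians(96.5); hx=np.array([np.cos(az),np.sin(az)])   # towards hinge
s=q[:,:2]@hx
for a in range(int(s.min()),int(s.max()),15):
    k=(s>=a)&(s<a+15)
    if k.sum()>5: print(a,k.sum(),np.round([np.median(s[k]),np.median(q[k,2]),np.percentile(q[k,2],90),np.median(q[k,0])],1))
lo,hi=s.min()+15,s.max()-30
k=(s>lo)&(s<hi)
for _ in range(4):
    c=np.polyfit(s[k],q[k,2],1); res=q[:,2]-np.polyval(c,s); k=(s>lo)&(s<hi)&(abs(res)<5)
print("slope ang",-np.arctan(c[0]),"xy az",np.degrees(np.arctan2(*np.polyfit(s[k],q[k,0],1)[:1],1)))
f=(P[...,2]>120)&(P[...,2]<290)&(P[...,0]<680)&(P[...,0]>480)&(P[...,1]>150)&(P[...,1]<340)&(V>110)&(S<70)&(d>0)
q=P[f]; A=np.c_[q[:,:2]@hx,q[:,0],np.ones(len(q))]; k=np.ones(len(q),bool)
for _ in range(6):
    c=np.linalg.lstsq(A[k],q[k,2],rcond=None)[0]; k=abs(A@c-q[:,2])<5
print("flap",len(q),k.sum(),"angle",-np.arctan(c[0]),"xslope",c[1],"y-range",q[k].min(0),q[k].max(0))
E
python3 k.py 6
```

```text
[616.3 201.4 294.7] [-180.    -0.     7.1] 15.775 [ 17.  23.  72.   0.  84. 100.]
t 0.86 465 287 [486. -95.  29.]
ptr 2807 [694.43649196 182.59608666 150.25629978] [721.52228245 356.01559605 260.73311292]
100 442 [108.2 256.3 257.7 716.6]
115 451 [122.2 257.9 259.4 714.9]
130 307 [137.4 235.9 239.8 713.4]
145 287 [152.2 225.6 229.9 711.6]
160 249 [167.1 215.8 220.1 709.9]
175 221 [182.6 205.7 209.8 708.3]
190 196 [197.3 195.5 199.4 706.6]
205 164 [212.3 185.5 189.3 704.6]
220 149 [227.1 174.9 179.1 702.7]
235 126 [242.9 164.4 169.  701.3]
250 123 [257.9 154.5 159.  699.4]
265 92 [269.4 152.3 153.3 698.2]
slope ang 0.5967084940900492 xy az -6.478474034720577
flap 25801 25722 angle -0.0031926899892936182 xslope -0.0013991027916532839 y-range [501.02693873 150.13505898 142.37653684] [679.99320757 339.9995091  150.45355001]
```

View pics/w6.png

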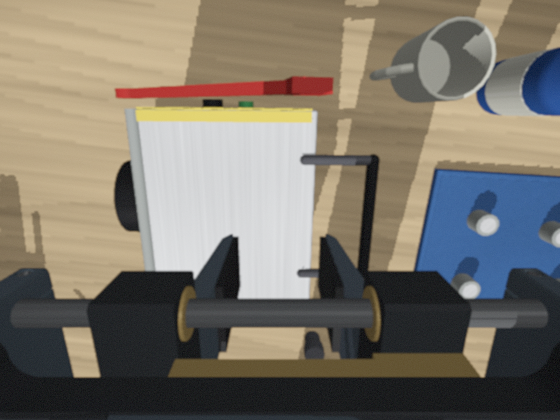

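```bash
python3 -c "
from p import *
az=np.radians(96.5); hx=np.array([np.cos(az),np.sin(az)]); ay=np.array([np.sin(az),-np.cos(az)])
for n in '56':
  P=np.load(f'W{n}.npy'); s=P[...,:2]@hx; a=P[...,:2]@ay
  k=(P[...,2]>142)&(P[...,2]<160)&(s>20)&(s<62)
  q=s[k];b=a[k]
  print(n,k.sum(),'s',np.percentile(q,[2,50,98]),'along',np.percentile(b,[1,99]),'z',np.percentile(P[k][:,2],[50,90]))
  f=(P[...,2]>135)&(P[...,2]<155)&(s>75)&(a<680)&(a>600); print('edge',np.percentile(s[f],[.5,99.5]))
c=lambda s,a:s*hx+a*ay
print(c(42.6,615), c(42.6+42.7,615), hx)
"
```

```text
5 2022 s [35.68571457 43.2330255  60.0887447 ] along [551.83024893 678.87658422] z [150.05865191 151.55562194]
edge [ 95.67638277 269.95838259]
6 1621 s [36.39558539 43.43861232 59.0599077 ] along [559.66837941 680.7602959 ] z [150.20560398 151.59960864]
edge [ 82.24522605 270.60819199]
[606.22423433 111.94613752] [601.39045711 154.37165576] [-0.11320321  0.99357186]
```

```bash
python3 -c "
from p import *
plan([(606.2,112,205,6.5),(606.2,112,142,6.5,32)])"
```

```text
-- reached [606.2 112.  205. ] 6.5 rows 3
-- reached [606.2 112.  142. ] 6.5 rows 5
[{"offset": [-0.007, 0.0292, 0.0299], "spin": 0.003}, {"offset": [-0.0069, 0.0292, 0.0298], "spin": 0.003}, {"offset": [-0.0069, 0.0293, 0.0299], "spin": 0.004}, {"offset": [0.0, 0.0, 0.0315], "spin": -0.0}, {"offset": [0.0, 0.0, 0.0315], "spin": -0.0}]
```

arm_command(motion=[{"offset":[-0.007,0.029,0.03],"spin":0.003},{"offset":[-0.007,0.029,0.03],"spin":0.003},{"offset":[-0.007,0.029,0.03],"spin":0.004},{"offset":[0,0,0],"spin":0},{"offset":[0,0,0],"spin":0}])

```text
time_s: 16.5
ee_pos: [606.7, 113.5, 205.5]
ee_rot: [-180.0, -0.1, 6.4]
force: [0.2, 1.0, 0.4]
gripper_width: 46.3
gripper_force: 0.0
```

arm_command(motion=[{"offset":[0,0,0.03],"spin":0},{"offset":[0,0,0.023],"spin":0},{"offset":[0,0,0.01],"spin":0},{"offset":[0,0,0],"spin":0},{"offset":[0,0,0],"spin":0}])

```text
time_s: 17.12
ee_pos: [606.8, 113.3, 142.9]
ee_rot: [-180.0, -0.2, 6.4]
force: [-1.1, 0.4, 0.1]
gripper_width: 45.5
gripper_force: 0.0
```

arm_command(motion=[{"offset":[0,0,0],"spin":0},{"offset":[0,0,0],"spin":0},{"offset":[0,0,0],"spin":0},{"offset":[0,0,0],"spin":0},{"offset":[0,0,0],"spin":0}], jaw=0.0, newtons=50)

```text
time_s: 17.75
ee_pos: [606.1, 110.5, 141.6]
ee_rot: [179.7, -0.0, 6.5]
force: [-0.0, -5.6, 0.2]
gripper_width: 10.8
gripper_force: 50.0
```

arm_command(motion=[{"offset":[0,-0.0005,-0.0112],"spin":0},{"offset":[0,-0.0012,-0.0112],"spin":0},{"offset":[0,-0.0017,-0.0111],"spin":0},{"offset":[0,-0.0023,-0.0111],"spin":0},{"offset":[0,0,0],"spin":0}])

```text
time_s: 18.38
ee_pos: [605.5, 115.7, 185.3]
ee_rot: [179.7, 0.0, 6.5]
force: [3.8, -6.6, -6.5]
gripper_width: 10.7
gripper_force: 50.0
```

arm_command(motion=[{"offset":[0,-0.0028,-0.0109],"spin":0},{"offset":[0,-0.0033,-0.0107],"spin":0},{"offset":[0,-0.0039,-0.0106],"spin":0},{"offset":[0,-0.0044,-0.0104],"spin":0},{"offset":[0,0,0],"spin":0}])

```text
time_s: 19.0
ee_pos: [603.9, 129.1, 227.9]
ee_rot: [179.5, 0.1, 6.4]
force: [1.7, -8.7, -5.1]
gripper_width: 11.1
gripper_force: 50.0
```

arm_command(motion=[{"offset":[0,-0.0049,-0.0101],"spin":0},{"offset":[0,-0.0054,-0.0099],"spin":0},{"offset":[0,-0.0059,-0.0096],"spin":0},{"offset":[0,-0.0064,-0.0093],"spin":0},{"offset":[0,0,0],"spin":0}])

```text
time_s: 19.62
ee_pos: [601.5, 150.2, 267.0]
ee_rot: [179.4, 0.1, 6.4]
force: [1.8, -13.4, -3.5]
gripper_width: 11.1
gripper_force: 50.0
```

arm_command(motion=[{"offset":[0,0,0],"spin":0},{"offset":[0,0,0],"spin":0}])

```text
time_s: 19.88
ee_pos: [601.6, 149.8, 266.4]
ee_rot: [179.4, 0.1, 6.4]
force: [2.9, -11.6, -2.7]
gripper_width: 10.9
gripper_force: 50.0
```

```bash
python3 w.py 7; python3 k.py 7
```

```text
[601.6 149.8 266.4] [1.794e+02 1.000e-01 6.400e+00] 19.875 [13. 21. 79. -1. 79. 97.]
t 0.84 442 282 [485. -95.  30.]
ptr 4190 [694.03927004 182.76921123 137.95500746] [722.0410646  355.69325609 260.93739394]
100 871 [108.3 255.8 257.5 715.6]
115 685 [120.2 257.7 259.4 713.7]
130 480 [137.1 235.2 239.8 712.6]
145 409 [152.2 225.  229.5 711. ]
160 340 [167.1 215.  219.8 709. ]
175 284 [182.2 205.  209.3 707.4]
190 248 [197.2 194.8 199.2 705.8]
205 213 [212.5 184.6 188.8 704. ]
220 188 [227.2 174.5 178.8 702.3]
235 165 [242.4 164.2 168.8 700.6]
250 175 [257.8 153.1 158.6 698.5]
265 132 [268.8 152.  153.3 697.7]
slope ang 0.5952283199729923 xy az -6.204481794653404
flap 26840 26454 angle 0.5720492409800871 xslope -0.00036729531662760273 y-range [482.72612641 163.16933769 145.06229454] [679.99694849 339.97510959 257.58884852]
```

View pics/w7.png

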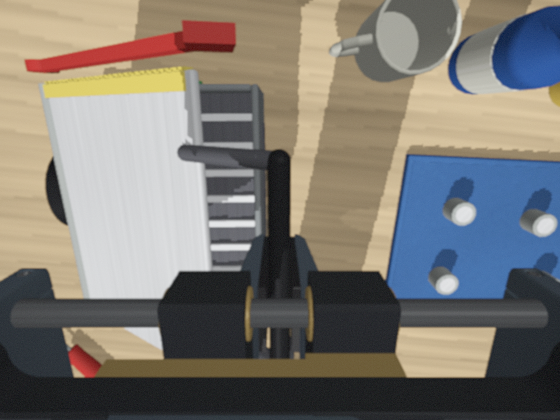

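arm_command(motion=[{"offset":[0,-0.0005,-0.003],"spin":0},{"offset":[0,-0.0005,-0.003],"spin":0},{"offset":[0,0,0],"spin":0},{"offset":[0,0,0],"spin":0}])

```text
time_s: 20.48
ee_pos: [601.2, 153.0, 271.2]
ee_rot: [179.6, 0.2, 6.4]
force: [3.3, -6.1, -7.8]
gripper_width: 10.8
gripper_force: 50.0
```

```bash
python3 w.py 8; python3 k.py 8 | tail -2
```

```text
[601.2 153.  271.2] [179.6   0.2   6.4] 20.475 [13. 21. 79. -0. 80. 97.]
t 0.74 444 280 [486. -94.  32.]
t 0.46 80 338 [307. 436.   0.]
t 0.3 496 241 [ 542. -170.    4.]
slope ang 0.595103976596394 xy az -6.242429397630303
flap 25530 25050 angle 0.5975475425043963 xslope -0.0005764584062452061 y-range [484.36837054 171.62406957 144.27553256] [679.99673405 339.99349181 266.9485037 ]
```

arm_command(motion=[{"offset":[0,0,0],"spin":0},{"offset":[0,0,0],"spin":0},{"offset":[0,0,0],"spin":0},{"offset":[0,0,0],"spin":0},{"offset":[0,0,0],"spin":0}])

```text
time_s: 21.2
ee_pos: [601.2, 152.9, 271.2]
ee_rot: [179.6, 0.2, 6.4]
force: [3.2, -6.9, -7.6]
gripper_width: 10.8
gripper_force: 50.0
```

```bash
python3 w.py 9; python3 k.py 9 | tail -2; python3 g.py | grep tappet
```

```text
[601.2 152.9 271.2] [179.6   0.2   6.4] 21.2 [13. 21. 79. -0. 80. 97.]
t 0.68 442 281 [483. -93.  30.]
slope ang 0.5962100091324618 xy az -6.252593114743565
flap 25525 25056 angle 0.597444218007526 xslope -0.0005517541385073876 y-range [484.12047759 171.10163794 143.60081247] [679.99632371 339.9637299  266.84053737]
tappet 59 [585. -97.  30.] 30
tappet 60 [ 581. -208.   29.] 28
tappet 60 [ 491. -251.   29.] 30
tappet 60 [ 481. -103.   30.] 30
```

Stable and matched; handing in.

```bash
python3 -c "
from workcell import env
print(env.job_done())"
```

```text
the job is handed in; nothing more can be done
None
```

I handed the job in at about 21 s: all four tappets stand upright on the tray floor, at least about 70 mm apart, and the fingers are holding the flap at about 0.597 rad against the pointer's 0.596 (camera measurements; no verdict came back).

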